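Release the red-capped sample jar into the catch tray

ROBOT

A 6-joint arm with a two-finger parallel gripper is mounted at the origin on the work surface. World frame = base frame: x ahead of the robot, y to its left, z up, the work surface at z = 0. Lengths are in m, angles in degrees, forces in N, time in s.
With the tool pointing down it reaches from about 0.4 to 0.825 m from the base axis. Payload 7 kg.
Tool frame: the origin (TCP) lies on the centre line of the jaws, within the pads' length; the fingertips stand 19 mm ahead of it and the grasp point (between the pads) is the TCP; z points along the fingers, y is the line along which they close (so a half turn about z gives the same grasp; the last joint's range is limited). The gripper opens to 88 mm and grips with 3 to 60 N. Pads are 19 mm wide; open, the fingers measure 130 mm over their backs; the gripper's body (78 mm by 193 mm) begins 47 mm behind the grasp point.
Start: joints at [81.538, 20.546, 0.682, 0, -70.136, -16.507], TCP at [0.285, 0.612, 0.246] pointing down, gripper open.
Joint ranges: [-176.03, 176.03], [-82.01, 121.73], [-58.28, 71.71], [-173.87, 95.51], [-174.79, -0.11], [-173.66, 173.66]. Speed limits (degrees/s): [136.94, 136.94, 172.46, 180, 180, 180].

INTERFACE

Orientations are given as [roll, pitch, yaw] about the fixed x, y, z axes, in that order (R = Rz(yaw) Ry(pitch) Rx(roll)).
In Python, from plant import get_state, capture, close_job gives the robot as it stands.
- The arm moves only by the tool apply_moves, never from a script. Its argument "targets" is a list of rows, each a list of 7 numbers: the opening, from 0 (shut) to 1 (fully open), then the shift along the tool's x, y, z normalised to -1 to 1, where 1 is 1000 mm, then the turn, a rotation vector about the tool's x, y, z normalised to -1 to 1, where 1 is 90 degrees. In form: [[claw, tx, ty, tz, ax, ay, az], ...]. A call has 1 to 20 rows; each row shifts and turns the commanded pose from where the row before left it, along the tool's axes as they then stand; what a row does not reach is not made up. A row lasts 1/12 s, in which the tool goes at most 41.7 mm and 7.16 degrees, less where a joint would pass 70% of its speed; a pose out of reach is approached as far as the arm can. A call with a number of a shift or a turn outside -1 to 1 is refused whole. A call with a gripper value outside its range is refused whole. The fingers move at their own pace and stop on an object; "newtons" is the grip in N (left out, the last holds). Time passes only in rows, so rows that do not move let the fingers close. It gives the time, the measured TCP pose, the force, the opening and the grip force at its end, in the units of the state.
- get_state(): the state, without advancing time (a new reading comes with each control period).
- capture(name): name is "side" or "top"; returns a dict with "frame" (480x640x3 uint8, red, green, blue), "range_z" (480x640 float32, m along the optical axis (not along the pixel's ray), 0 where there is no reading), "camera_matrix" (3x3 intrinsics, pixels), "T" (4x4, takes a point from camera to world coordinates). Camera axes: x right, y down, z forward; pixel columns grow to the right and rows downward; lengths in m; the calibration is good to about 2 mm. A picture is of the moment at which its call begins.
- close_job(): hands the job in; it is judged then, once.
The state is a dict: "time_s": time; "joints": joint angles; "qd": joint speeds; "joint_torque": joint torques, N m; "tcp_pos": TCP position; "eef_rot": TCP orientation; "contact_force": force on the tool from outside, world axes, zero at the start; "moment": the same for the moment, N m; "gripper_width": finger opening in m; "gripper_force": force on a finger pad.
Only numpy, scipy, OpenCV 4.12 (cv2) and the standard library are available. Lean on these libraries where they do the work, as an engineer would, in place of code of your own. Each camera call takes 0.05 s, during which the arm holds its last target. There are 200 camera calls.

TASK

In the two-lane jar dispenser, push the black catch tray all the way across until it stops under the lane of the red-capped jar, then press down the yellow pad of that lane's lever so that its gate lifts, and keep it down until the jar has rolled into the tray before letting the lever come back up. Only touch and push: do not touch or pick up either jar, leave the blue-capped jar's lever alone, and do not disturb the other things on the bench.

Things in the scene. Friction and masses are not known exactly. Their poses are not given: they have to be found in the camera images.
- dispenser: White two-lane jar dispenser fixed to the bench, 195 x 210 mm, 138 mm tall. Origin on the bench midway between the lanes, straight below the closed gates; +x is the way the jars roll down (away from the robot, yawed up to 0.25 rad), +y toward the left lane, z up. Lane centres at y = +50 (left) and -50 mm (right); catch tray track on the far side, lever pads on the near side.
- pad_left (a point): Yellow press pad at the near end of the left lane's lever, 34 x 40 mm, 8 mm thick, nothing under it. The point is the centre of its top face, at rest at dispenser x -145, y +50, z 136 mm, 75 mm from the pivot. Pressed 30 mm it has raised the gate enough; stop at about 37 mm. The spring needs about 3 N at first, 7 N at full press, and returns the lever when let go.
- pad_right (a point): The same pad on the right lane's lever (dispenser y = -50 mm).
- lever_left (a joint): Angle of the left lever, rad: 0 at rest, gate shut; grows as the pad is pressed; stop at 0.55. Its pivot is at dispenser x -70, z 128 mm between posts 138 mm high; a steel gate 34 mm wide hangs from its far end. The jar gets free at about 0.27: press to 0.44 or more and hold for a second or so while it rolls out.
- lever_right (a joint): Angle of the right lever, the same.
- tray (a joint): Position of the black catch tray along its track, m, growing toward dispenser +y. End stops at +0.05 (right under the left lane) and -0.05 (right under the right lane); it starts between them. About 2 N moves it and it stays where it is left.
- tray_floor (a point): Centre of the tray's inner floor, 12 mm above the bench; its axes are the dispenser's. The tray is open on top, 52 x 100 mm outside, 42 x 92 mm inside; near wall 34, side walls 44, far wall 62 mm above the bench.
- fin_top (a point): Top centre of the yellow upright push fin on the outside of the tray's far wall, 114 mm above the bench, 36 mm from the tray's middle along dispenser +x. The fin is 10 mm thick along the track (y), 22 mm wide across it (x), and stands 52 mm above the far wall: push it sideways along dispenser y.
- red_jar: White plastic sample jar with a red cap, a cylinder 32 mm in diameter and 70 mm long lying across its lane (the axis is its own y, cap toward +y), about 60 g. Origin at the middle of its axis, 78 mm above the bench while behind the gate. It may be in either lane.
- blue_jar: The same jar with a blue cap, in the other lane; it must stay there.
- wash_bottle: White closed plastic bottle, 56 mm diameter, 110 mm tall, standing beside the dispenser; origin at the centre of its underside. Bystander.
- specimen_cup: Clear specimen cup with a red lid, 48 mm diameter, 50 mm tall, standing near the tray track; origin at the centre of its underside. Bystander.
- loose_cap: Loose red cap lying on the bench, 40 mm diameter, 14 mm high; origin at the centre of its underside. Bystander.
- marker: White marker pen with a black end lying on the bench, 135 mm long along its own x, 11 mm thick; origin on the bench under it, 60 mm from its white end. Bystander.
- pen_pot: Green glass pot with three pens, 70 mm diameter, 145 mm tall in all; origin at the centre of its underside. Bystander.

How it is judged:
By the outcome, as a careful person would: the job done as asked, in the order asked, and still so for the second after the job is handed in, with the robot touching nothing.
It also fails if it takes over 45 s, if anything falls off the work surface, if the arm or the gripper's body presses on something with over 40 N, if the wrist force passes 120 N, or if a joint passes its speed limit or range.

## Working session

There is one attempt and no reset: what is moved stays moved. The work goes in short steps, Python scripts to look and compute and a tool call to move; the robot and the scene stay as the last step left them, time stands still between calls to the robot, and variables do not carry over. Pictures are saved under pics/ and viewed, at most 10 in all, crops included, and the job is handed in when it is done.

Besides the shell and the picture viewer there is one more tool, called after "Call:" by a JSON object that holds its "api" and its "payload", one argument or row to a line. apply_moves: Moves the arm, as the interface text tells. Scaled input: -1 to 1 covers 1000 mm each way for a shift and 90 degrees each way for a turn. Its arguments: {"type":"object","properties":{"targets":{"type":"array","items":{"type":"array","items":{"type":"number"}}},"newtons":{"type":"number"}},"required":["targets"]}

```bash
mkdir -p pics; cat > h.py <<'E'
import numpy as np, cv2
from plant import get_state, capture, close_job
def pts(c):
    K=c["camera_matrix"];z=c["range_z"];v,u=np.mgrid[:480,:640]
    P=np.stack([(u-K[0,2])/K[0,0]*z,(v-K[1,2])/K[1,1]*z,z],-1)
    return P@c["T"][:3,:3].T+c["T"][:3,3]
E
python3 - <<'E'
from h import *
for n in("top","side"):
    c=capture(n);cv2.imwrite(f"pics/{n}.png",c["frame"][...,::-1]);np.savez(n,**c);print(c["T"].round(3).tolist(),c["camera_matrix"][0,0])
print(get_state())
E
```

```text
[[-0.01, -0.987, 0.161, 0.38], [-1.0, 0.013, 0.016, 0.093], [-0.018, -0.16, -0.987, 1.262], [0.0, 0.0, 0.0, 1.0]] 562.615430352299
[[-0.988, -0.082, 0.134, 0.465], [-0.155, 0.629, -0.761, 0.844], [-0.022, -0.773, -0.634, 0.692], [0.0, 0.0, 0.0, 1.0]] 507.1463581623148
{'time_s': 0.1, 'joints': array([ 8.15380422e+01,  2.05866675e+01,  6.41227455e-01, -1.71777874e-02,
       -7.01366836e+01, -1.65089667e+01]), 'qd': array([-0.07192653,  0.07521803,  0.0393393 ,  0.02024743, -0.0691133 ,
       -0.11025215]), 'joint_torque': array([ 4.25221219e-05, -5.84164417e+01,  2.93752116e+01,  7.01537937e+00,
        1.01960273e-02, -5.06822948e-05]), 'tcp_pos': array([0.28478951, 0.61154481, 0.24474236]), 'eef_rot': array([ 1.79916673e+02, -7.85516008e-03, -2.49767671e+01]), 'contact_force': array([-0.48584217, -0.316239  , -0.03426945]), 'moment': array([ 0.00130591,  0.02387365, -0.00295175]), 'gripper_force': 0.0, 'gripper_width': 0.08771858042280074}
```

View pics/top.png

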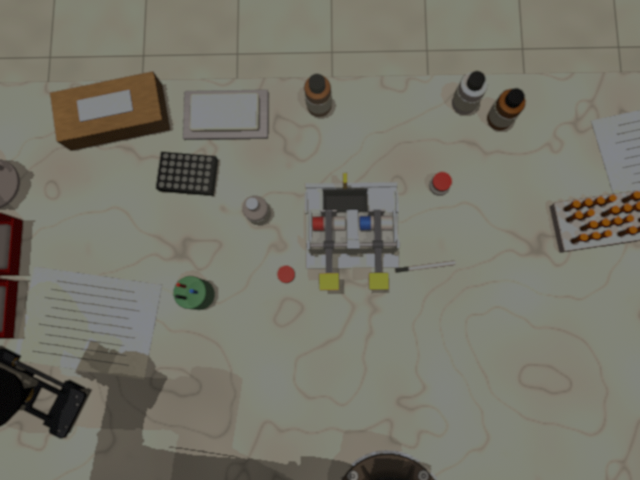

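View pics/side.png

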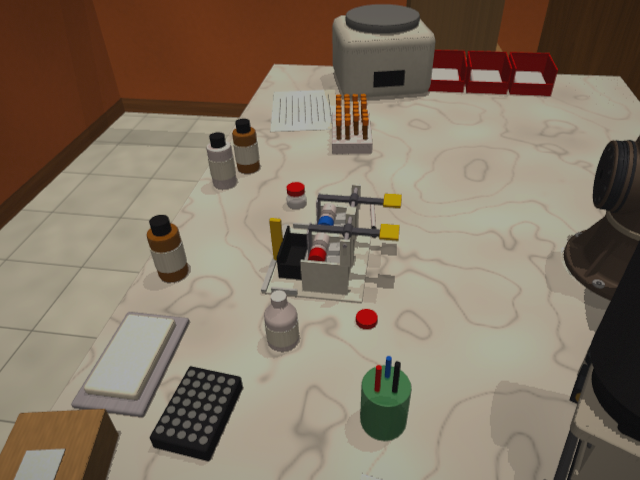

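The red-capped jar is in the left (+y) lane: top view (318,223), with pads at (329,282) and (379,281). The tray is between its stops with its fin at (345,180). The cup is at (441,183) and the wash bottle at (257,210).

```bash
cat > m.py <<'E'
from h import *
def ray(c,u,v,h):
    K=c["camera_matrix"];d=c["T"][:3,:3]@[(u-K[0,2])/K[0,0],(v-K[1,2])/K[1,1],1];o=c["T"][:3,3]
    return o+d*(h-o[2])/d[2]
def yellow(c):
    hsv=cv2.cvtColor(c["frame"],cv2.COLOR_RGB2HSV)
    m=cv2.inRange(hsv,(20,140,60),(35,255,255))
    n,l,s,ce=cv2.connectedComponentsWithStats(m)
    return [(l==i,s[i],ce[i]) for i in range(1,n) if s[i,4]>12]
E
python3 - <<'E'
from m import *
for n in("top","side"):
    c=dict(np.load(n+".npz"));P=pts(c)
    for m,s,ce in yellow(c):
        q=P[m];print(n,s,ce.round(1),"med",np.median(q,0).round(4),"z98",np.percentile(q[:,2],[5,95]).round(3), "ray136",ray(c,*ce,.136).round(4))
        if n=="top": print("  ray114",ray(c,*ce,.114).round(4))
    hsv=cv2.cvtColor(c["frame"],cv2.COLOR_RGB2HSV)
    m=cv2.inRange(hsv,(0,170,70),(6,255,255))|cv2.inRange(hsv,(174,170,70),(180,255,255))
    k,l,s,ce=cv2.connectedComponentsWithStats(m)
    for i in range(1,k):
        if s[i,4]>25: print(n,"red",ce[i].round(),np.median(P[l==i],0).round(3))
    if n=="top":
        for u,v in((257,208),(192,292),(441,183)):print(P[v,u].round(3))
E
```

```text
top [344 174   2  10  20] [344.5 178.5] med [0.6911 0.0822 0.1129] z98 [0.109 0.115] ray136 [0.6845 0.0824 0.136 ]
  ray114 [0.6905 0.0822 0.114 ]
top [370 273  18  16 273] [378.4 280.8] med [0.4725 0.018  0.1355] z98 [0.132 0.139] ray136 [0.4728 0.0175 0.136 ]
  ray114 [0.4746 0.0161 0.114 ]
top [320 274  18  16 274] [328.8 281.2] med [0.4735 0.1164 0.1352] z98 [0.131 0.139] ray136 [0.4731 0.1168 0.136 ]
  ray114 [0.4749 0.1172 0.114 ]
top red [442. 181.] [ 0.699 -0.134  0.049]
top red [317. 223.] [0.599 0.141 0.091]
[0.635 0.269 0.091]
[0.455 0.395 0.124]
[ 0.695 -0.132  0.047]
side [383 194  19  14 233] [391.9 200.3] med [0.4735 0.0237 0.1356] z98 [0.132 0.137] ray136 [0.4739 0.0248 0.136 ]
side [269 218  14  42 365] [275.6 235.1] med [0.6941 0.0897 0.0812] z98 [0.029 0.114] ray136 [0.6724 0.1597 0.136 ]
side [379 224  20  16 290] [388.8 231.7] med [0.4743 0.1243 0.1358] z98 [0.133 0.137] ray136 [0.4741 0.1244 0.136 ]
side red [449.  69.] [ 0.324 -0.983  0.04 ]
side red [488.  71.] [ 0.195 -0.98   0.042]
side red [531.  61.] [ 0.049 -0.988  0.065]
side red [531.  89.] [ 0.061 -0.843  0.022]
side red [295. 189.] [ 0.699 -0.121  0.049]
side red [317. 254.] [0.6   0.15  0.089]
side red [366. 319.] [0.501 0.224 0.013]
side red [378. 377.] [0.471 0.427 0.123]
```

Call:
{"api": "apply_moves", "payload": {
  "targets": [
    [0,0,0,0,0,0,-0.07],
    [0,0,0,0,0,0,-0.07],
    [0,0,0,0,0,0,-0.07],
    [0,0,0,0,0,0,-0.067],
    [0,0,0,0,0,0,0]
  ]
}}

```text
time_s: 0.52
tcp_pos: [0.2849, 0.6117, 0.245]
eef_rot: [180.0, 0.0, 0.2]
contact_force: [-0.1, -0.3, -0.5]
gripper_width: 0.0598
gripper_force: 0.0
```

Call:
{"api": "apply_moves", "payload": {
  "targets": [
    [0,0.02,0.029,0,0,0,0],
    [0,0.02,0.029,0,0,0,0],
    [0,0.02,0.029,0,0,0,0],
    [0,0.02,0.029,0,0,0,0],
    [0,0.02,0.029,0,0,0,0],
    [0,0.02,0.029,0,0,0,0],
    [0,0.02,0.029,0,0,0,0],
    [0,0.02,0.029,0,0,0,0],
    [0,0.02,0.029,0,0,0,0],
    [0,0.02,0.029,0,0,0,0],
    [0,0.02,0.029,0,0,0,0],
    [0,0.02,0.029,0,0,0,0],
    [0,0.02,0.029,0,0,0,0],
    [0,0.02,0.029,0,0,0,0],
    [0,0.02,0.029,0,0,0,0],
    [0,0.02,0.029,0,0,0,0],
    [0,0.02,0.029,0,0,0,0],
    [0,0.02,0.029,0,0,0,0],
    [0,0.02,0.029,0,0,0,0],
    [0,0.02,0.029,0,0,0,0]
  ]
}}

```text
time_s: 2.18
tcp_pos: [0.6852, 0.03, 0.2453]
eef_rot: [180.0, 0.0, -0.3]
contact_force: [0.9, 0.4, -0.4]
gripper_width: 0.0001
gripper_force: 0.0
```

Call:
{"api": "apply_moves", "payload": {
  "targets": [
    [0,0.006,0,0.02,0,0,0],
    [0,0,0,0.025,0,0,0],
    [0,0,0,0.025,0,0,0],
    [0,0,0,0.025,0,0,0],
    [0,0,0,0.025,0,0,0],
    [0,0,0,0.02,0,0,0],
    [0,0,0,0,0,0,0]
  ]
}}

```text
time_s: 2.77
tcp_pos: [0.6875, 0.031, 0.1002]
eef_rot: [179.9, 0.5, -0.3]
contact_force: [-0.8, 0.6, -1.1]
gripper_width: 0.0002
gripper_force: 0.0
```

```bash
python3 - <<'E'
from m import *
c=capture("side");cv2.imwrite("pics/s2.png",cv2.resize(c["frame"][100:340,160:480,::-1],None,fx=2,fy=2))
print(get_state()["contact_force"])
E
```

```text
[ 0.72223142 -0.69728499  0.09229143]
```

View pics/s2.png

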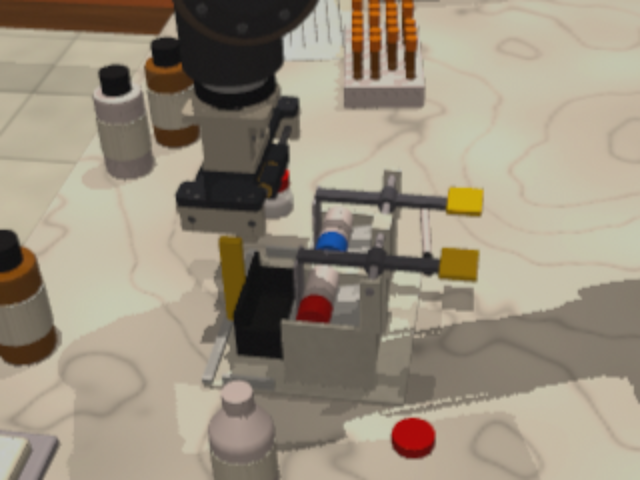

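The closed fingers are behind the fin (crop 232,270), with the gripper body clear above it. Next I push toward +y.

Call:
{"api": "apply_moves", "payload": {
  "targets": [
    [0,0,-0.006,0,0,0,0],
    [0,0,-0.006,0,0,0,0],
    [0,0,-0.005,0,0,0,0],
    [0,0,-0.004,0,0,0,0],
    [0,0,-0.004,0,0,0,0],
    [0,0,-0.004,0,0,0,0],
    [0,0,-0.004,0,0,0,0],
    [0,0,-0.004,0,0,0,0],
    [0,0,-0.004,0,0,0,0],
    [0,0,-0.003,0,0,0,0],
    [0,0,-0.003,0,0,0,0],
    [0,0,0,0,0,0,0]
  ]
}}

```text
time_s: 3.82
tcp_pos: [0.6906, 0.0793, 0.1055]
eef_rot: [-180.0, -0.0, -0.0]
contact_force: [-0.1, -0.3, -0.7]
gripper_width: 0.0006
gripper_force: 0.0
```

```bash
cat > look.py <<'E'
from m import *
for n in("side","top"):
    c=capture(n);P=pts(c)
    for m,s,ce in yellow(c):print(n,s,ce.round(1),np.median(P[m],0).round(4))
print(get_state()["contact_force"],get_state()["tcp_pos"])
E
python3 look.py
```

```text
side [383 194  19  14 234] [392.  200.3] [0.4736 0.0246 0.1358]
side [379 224  20  16 282] [388.8 231.7] [0.4743 0.124  0.1358]
side [268 231  13  35 298] [273.4 245.1] [0.6945 0.1092 0.0712]
top [319 273  19  17 296] [328.  281.2] [0.4736 0.1184 0.135 ]
top [370 273  18  16 266] [378.3 281. ] [0.4724 0.018  0.1353]
[-0.63167558  0.00947786  0.6585107 ] [0.690288   0.07890198 0.10516319]
```

Call:
{"api": "apply_moves", "payload": {
  "targets": [
    [0,0,-0.003,0,0,0,0],
    [0,0,-0.003,0,0,0,0],
    [0,0,-0.003,0,0,0,0],
    [0,0,-0.002,0,0,0,0],
    [0,0,0,0,0,0,0]
  ]
}}

```text
time_s: 4.33
tcp_pos: [0.6904, 0.0901, 0.1053]
eef_rot: [-180.0, 0.0, -0.0]
contact_force: [0.7, -0.7, 0.0]
gripper_width: 0.0005
gripper_force: 0.1
```

Call:
{"api": "apply_moves", "payload": {
  "targets": [
    [0,0,-0.002,0,0,0,0],
    [0,0,0,0,0,0,0]
  ]
}}

```text
time_s: 4.5
tcp_pos: [0.6905, 0.0919, 0.1055]
eef_rot: [-180.0, 0.0, -0.0]
contact_force: [-0.7, 0.2, -0.2]
gripper_width: 0.0002
gripper_force: 0.2
```

Call:
{"api": "apply_moves", "payload": {
  "targets": [
    [0,0,-0.002,0,0,0,0],
    [0,0,0,0,0,0,0]
  ]
}}

```text
time_s: 4.67
tcp_pos: [0.6906, 0.0938, 0.1056]
eef_rot: [-180.0, 0.0, -0.0]
contact_force: [-0.3, 0.0, -0.1]
gripper_width: 0.0004
gripper_force: 0.3
```

Call:
{"api": "apply_moves", "payload": {
  "targets": [
    [0,0,-0.002,0,0,0,0],
    [0,0,0,0,0,0,0]
  ]
}}

```text
time_s: 4.83
tcp_pos: [0.6905, 0.0952, 0.1056]
eef_rot: [180.0, 0.0, -0.0]
contact_force: [-0.6, -3.5, -0.4]
gripper_width: 0.0005
gripper_force: 1.6
```

Call:
{"api": "apply_moves", "payload": {
  "targets": [
    [0,0,-0.002,0,0,0,0],
    [0,0,0,0,0,0,0]
  ]
}}

```text
time_s: 5.0
tcp_pos: [0.6905, 0.0955, 0.1055]
eef_rot: [179.8, 0.1, -0.1]
contact_force: [0.1, -10.4, -0.1]
gripper_width: 0.0004
gripper_force: 5.1
```

```bash
python3 look.py
```

```text
side [383 194  19  14 233] [391.9 200.3] [0.4736 0.0244 0.1357]
side [379 224  20  16 284] [388.8 231.6] [0.4742 0.1243 0.1356]
side [266 237  13  35 296] [271.6 250.7] [0.6946 0.125  0.0707]
top [319 273  19  17 286] [328.3 281.1] [0.4735 0.1184 0.1348]
top [370 273  18  16 264] [378.3 281. ] [0.4725 0.0181 0.1353]
[  0.81436932 -10.11497076  -0.73958884] [0.69043074 0.09552044 0.10555815]
```

The wrist force rose to 10 N at the end stop. I back off, lift, and go above the left pad.

Call:
{"api": "apply_moves", "payload": {
  "targets": [
    [0,0,0.01,0,0,0,0],
    [0,0,0.012,0,0,0,0],
    [0,0,0,-0.03,0,0,0],
    [0,0,0,-0.03,0,0,0],
    [0,0,0,-0.03,0,0,0],
    [0,0,0,-0.03,0,0,0],
    [0,0,0,0,0,0,0],
    [0,-0.032,-0.006,0,0,0,0],
    [0,-0.032,-0.006,0,0,0,0],
    [0,-0.032,-0.006,0,0,0,0],
    [0,-0.032,-0.006,0,0,0,0],
    [0,-0.032,-0.007,0,0,0,0],
    [0,-0.032,-0.007,0,0,0,0],
    [0,-0.03,-0.007,0,0,0,0],
    [0,0,0,0,0,0,0]
  ]
}}

```text
time_s: 6.35
tcp_pos: [0.4646, 0.1207, 0.2261]
eef_rot: [-179.9, -0.0, 0.0]
contact_force: [-0.5, -0.1, -0.8]
gripper_width: 0.0005
gripper_force: 0.0
```

```bash
python3 look.py; python3 - <<'E'
from m import *
c=capture("side");cv2.imwrite("pics/s3.png",cv2.resize(c["frame"][100:340,200:520,::-1],None,fx=2,fy=2))
E
```

```text
side [383 194  18  14 144] [389.6 201.7] [0.4796 0.0341 0.1357]
side [379 224  20  16 282] [388.8 231.7] [0.4738 0.1249 0.1358]
side [265 229  14  42 378] [271.3 246.3] [0.6943 0.125  0.0805]
top [327 174   3  10  27] [328.  178.7] [0.6912 0.1169 0.113 ]
top [382 274   6  15  85] [384.4 281.2] [0.4721 0.0061 0.1356]
[-0.30509749 -0.39372187  0.1083871 ] [0.46824305 0.12111029 0.22651814]
```

View pics/s3.png

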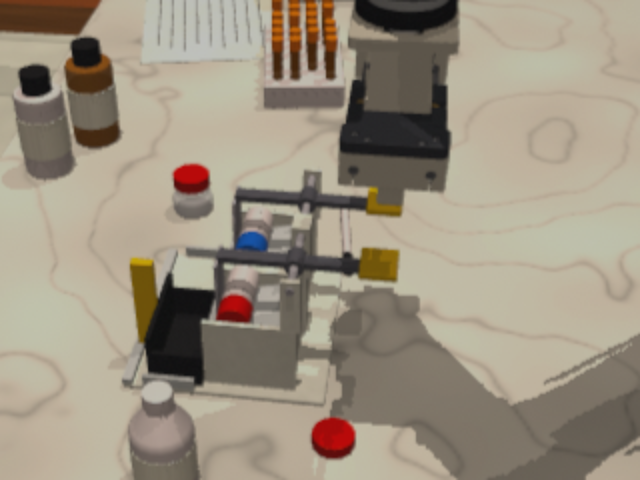

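The tray is under the left lane and its fin is at y 0.117. The gripper body hides its fingers; both pads are still at rest. Now I lower onto the left pad.

Call:
{"api": "apply_moves", "payload": {
  "targets": [
    [0,0,0,0.03,0,0,0],
    [0,0,0,0.03,0,0,0],
    [0,0,0,0.008,0,0,0],
    [0,0,0,0.006,0,0,0],
    [0,0,0,0.006,0,0,0],
    [0,0,0,0,0,0,0]
  ]
}}

```text
time_s: 7.0
tcp_pos: [0.4691, 0.1205, 0.1454]
eef_rot: [180.0, 0.0, -0.1]
contact_force: [-0.1, 0.3, -0.2]
gripper_width: 0.0004
gripper_force: 0.0
```

```bash
python3 look.py
```

```text
side [265 229  14  42 379] [271.3 246.3] [0.6943 0.1249 0.0805]
side [379 237  19   9 105] [387.4 241.3] [0.4756 0.1379 0.124 ]
top [327 174   3  10  27] [328.  178.7] [0.69   0.1169 0.1136]
top [379 273   9  16 134] [382.8 280.9] [0.4722 0.0087 0.1359]
[-0.33844337  0.65274629  0.27549723] [0.46961128 0.12116885 0.146363  ]
```

Call:
{"api": "apply_moves", "payload": {
  "targets": [
    [0,0,0,0.006,0,0,0],
    [0,0,0,0,0,0,0]
  ]
}}

```text
time_s: 7.27
tcp_pos: [0.4698, 0.1214, 0.1401]
eef_rot: [-179.9, -0.1, -0.0]
contact_force: [0.7, 0.4, 3.1]
gripper_width: 0.0008
gripper_force: 0.9
```

```bash
python3 look.py; python3 - <<'E'
from m import *
c=capture("side");cv2.imwrite("pics/s4.png",cv2.resize(c["frame"][140:300,220:440,::-1],None,fx=3,fy=3))
E
```

```text
side [265 229  14  42 379] [271.3 246.3] [0.6945 0.1249 0.0802]
side [379 239  18  10  95] [387.5 243.9] [0.4752 0.1387 0.1189]
top [327 174   3  10  27] [328.  178.7] [0.6906 0.1169 0.1136]
top [378 273  10  16 135] [382.8 280.8] [0.4725 0.0085 0.1354]
[0.66199406 0.01265573 0.7390317 ] [0.46915438 0.12118094 0.14003711]
```

View pics/s4.png

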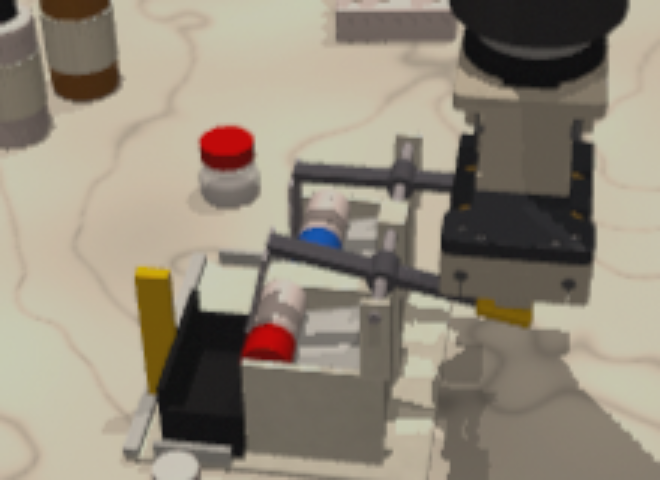

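The left lever is tilting, the gate bar at crop (275,245) is rising, and the red jar is still held. I press on and hold.

Call:
{"api": "apply_moves", "payload": {
  "targets": [
    [0,0,0,0.007,0,0,0],
    [0,0,0,0.007,0,0,0],
    [0,0,0,0.004,0,0,0],
    [0,0,0,0.002,0,0,0],
    [0,0,0,0,0,0,0],
    [0,0,0,0,0,0,0]
  ]
}}

```text
time_s: 7.92
tcp_pos: [0.4695, 0.1213, 0.1203]
eef_rot: [-180.0, -0.1, -0.0]
contact_force: [1.2, 0.7, 6.3]
gripper_width: 0.0008
gripper_force: 2.7
```

Call:
{"api": "apply_moves", "payload": {
  "targets": [
    [0,0,0,0,0,0,0],
    [0,0,0,0,0,0,0],
    [0,0,0,0,0,0,0],
    [0,0,0,0,0,0,0],
    [0,0,0,0,0,0,0],
    [0,0,0,0,0,0,0],
    [0,0,0,0,0,0,0],
    [0,0,0,0,0,0,0],
    [0,0,0,0,0,0,0],
    [0,0,0,0,0,0,0],
    [0,0,0,0,0,0,0],
    [0,0,0,0,0,0,0]
  ]
}}

```text
time_s: 8.92
tcp_pos: [0.4695, 0.1213, 0.1205]
eef_rot: [-179.9, -0.1, -0.0]
contact_force: [-0.4, 0.5, 6.5]
gripper_width: 0.0004
gripper_force: 2.7
```

```bash
python3 - <<'E'
from m import *
c=capture("side");cv2.imwrite("pics/s5.png",cv2.resize(c["frame"][140:300,220:440,::-1],None,fx=3,fy=3))
E
```

```text
(no output)
```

View pics/s5.png

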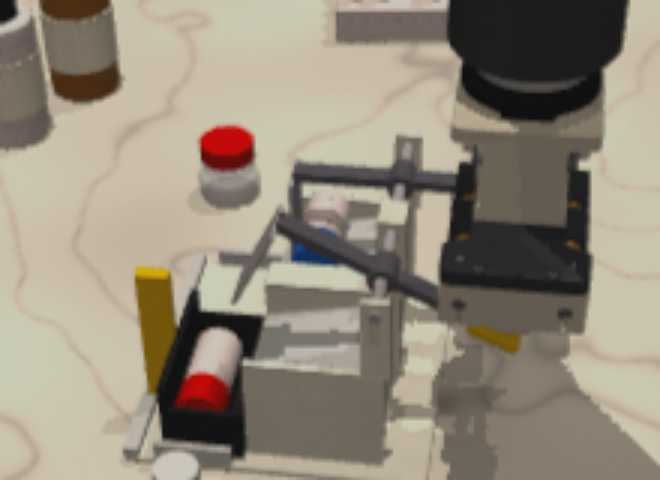

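The red jar lies in the tray (crop 210,370), the left gate is raised, and the blue jar is still in its lane. I lift slowly so the lever returns gently, then retreat.

Call:
{"api": "apply_moves", "payload": {
  "targets": [
    [0,0,0,-0.006,0,0,0],
    [0,0,0,-0.006,0,0,0],
    [0,0,0,-0.006,0,0,0],
    [0,0,0,-0.006,0,0,0],
    [0,0,0,-0.006,0,0,0],
    [0,0,0,-0.006,0,0,0],
    [0,0,0,-0.01,0,0,0],
    [0,0,0,-0.03,0,0,0],
    [0,0,0,-0.03,0,0,0],
    [0,0,0,-0.03,0,0,0],
    [0,-0.02,0,-0.02,0,0,0],
    [0,-0.02,0,0,0,0,0],
    [0,0,0,0,0,0,0],
    [0,0,0,0,0,0,0],
    [0,0,0,0,0,0,0],
    [0,0,0,0,0,0,0]
  ]
}}

```text
time_s: 10.3
tcp_pos: [0.429, 0.1208, 0.2754]
eef_rot: [180.0, 0.0, -0.0]
contact_force: [0.2, -0.3, -0.3]
gripper_width: 0.0006
gripper_force: 0.0
```

```bash
python3 look.py; python3 - <<'E'
from m import *
c=capture("side");cv2.imwrite("pics/s6.png",cv2.resize(c["frame"][140:340,220:440,::-1],None,fx=3,fy=3))
E
```

```text
side [383 194  19  14 231] [391.9 200.3] [0.4735 0.0252 0.1355]
side [379 224  20  16 280] [388.7 231.7] [0.4745 0.124  0.1356]
side [265 229  14  42 378] [271.3 246.3] [0.6944 0.1247 0.0812]
top [327 174   3  10  27] [328.  178.7] [0.6908 0.1169 0.1131]
top [384 274   4  15  54] [385.5 281. ] [0.4724 0.0035 0.1356]
[ 0.18809046 -0.01327963 -0.40101381] [0.42896889 0.12074549 0.27511306]
```

View pics/s6.png

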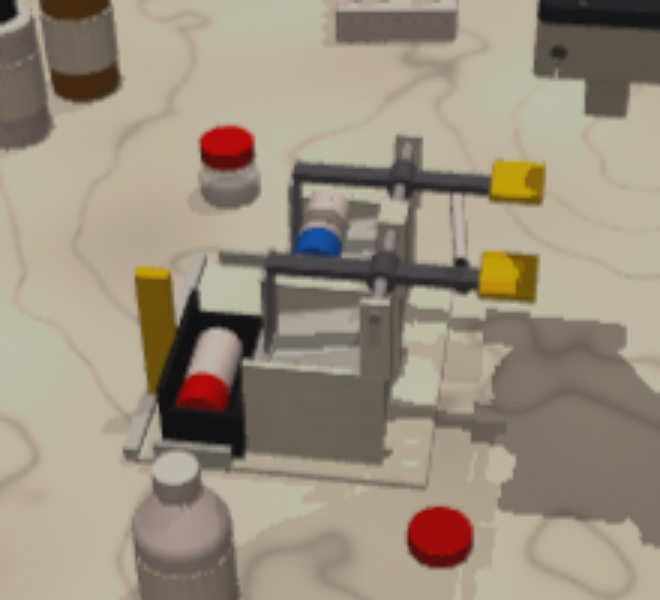

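The jar is in the tray (210,370), both levers are at rest, the blue jar is in its lane and the arm is clear.

```bash
python3 -c "
from plant import close_job;print(close_job())"
```

```text
the job is handed in; nothing more can be done
None
```

The job is handed in: the tray was pushed to its stop under the left lane, the red-capped jar rolled into it, the lever is back up, and the last picture shows the blue jar still in its lane and nearby items in place.

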